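# Lock the hook saddle on the genkan rack with its snap cap

## Robot

A 6-joint arm with a two-finger parallel gripper is mounted at the origin on the work surface. World frame = base frame: x ahead of the robot, y to its left, z up, the work surface at z = 0. Lengths are in m, angles in rad, forces in N, time in s.
With the tool pointing down it reaches from about 0.35 to 0.85 m from the base axis. Payload 8.1 kg.
Tool frame: the origin (TCP) lies on the centre line of the jaws, within the pads' length; the fingertips stand 22 mm ahead of it and the grasp point (between the pads) lies 3 mm ahead of it; z points along the fingers, y is the line along which they close (so a half turn about z gives the same grasp; the last joint's range is limited). The gripper opens to 93 mm and grips with 3 to 60 N. Pads are 15 mm wide; open, the fingers measure 128 mm over their backs; the gripper's body (75 mm by 188 mm) begins 65 mm behind the grasp point.
Start: joints at [-1.31, 0.13, 1.488, -0, 1.523, -0.085], TCP at [0.203, -0.564, 0.241] pointing down, gripper open.
Joint ranges: [-2.96, 2.96], [-0.89, 2.26], [0.02, 2.5], [-1.34, 4.48], [0, 2.73], [-2.66, 2.66]. Speed limits (rad/s): [2.39, 2.39, 2.79, 3.14, 3.14, 3.14].

## Interface

Orientations are given as a rotation vector (axis times angle).
In Python, from plant import robot gives the robot as it stands.
- The arm moves only by the tool inch_along, called after "Emit:" by a JSON object that holds its "method" and its "body", one argument or row to a line. Schema: {"type":"object","properties":{"segments":{"type":"array","items":{"type":"array","items":{"type":"number"},"minItems":5,"maxItems":5},"minItems":1,"maxItems":20},"squeeze":{"type":"number"},"only":{"type":"string"},"quiet":{"type":"boolean"},"lines":{"type":"string"}},"required":["segments"],"additionalProperties":false}. segments is a list of rows, 1 to 20 of them, each of 5 numbers: the finger opening in m, then dx, dy, dz in shares of the most that a row can go, 1 being 50 mm, then a turn about the tool's z in units of 0.1 rad; each row shifts and turns the commanded pose from where the row before left it, along the tool's axes as they then stand; what a row does not reach is not made up. A row lasts 1/10 s, in which the tool goes at most 0.05 m and 0.15 rad, less where a joint would pass 70% of its speed; a pose out of reach is approached as far as the arm can. The fingers move at their own pace and stop on an object; squeeze is the grip in N (left out, the last holds). Time passes only in rows, so rows that do not move let the fingers close. The tool returns the time, the measured TCP pose, the force, the opening and the grip force at its end. only (a regular expression) keeps the lines of the reply that match it, lines (a string "A,B") keeps lines A to B, and quiet returns only ok. Input that does not fit is refused with a message, and nothing moves.
- robot.read_state(): the state, without advancing time (a new reading comes with each control period).
- robot.read_camera(name): name is "side" or "top" or "wrist"; returns a dict with "image" (384x512x3 uint8, red, green, blue), "fx", "fy", "cx", "cy" (pixels), "dist" ([k1, k2, p1, p2, k3] as OpenCV has them; the pictures are not rectified), "R" (3x3) and "t" (3): a world point X has camera coordinates R X + t. Camera axes: x right, y down, z forward; pixel columns grow to the right and rows downward; lengths in m; the calibration is good to about 2 mm. A picture is of the moment at which its call begins. There is no depth.
- robot.close_job(): hands the job in; it is judged then, once.
The state is a dict: "t": time; "q": joint angles; "dq": joint speeds; "joint_torque": joint torques, N m; "tool_pos": TCP position; "orientation": TCP orientation; "force": force on the tool from outside, world axes, zero at the start; "wrist_torque": the same for the moment, N m; "opening": finger opening in m; "gripper_force": force on a finger pad.
Only numpy, scipy, OpenCV 4.12 (cv2) and the standard library are available. Lean on these libraries where they do the work, as an engineer would, in place of code of your own. Each camera call takes 0.05 s, during which the arm holds its last target. There are 200 camera calls.

## Task

Hang the aluminium hook saddle over the rack's bar so that it rests flat on the bar with the stud standing up through its hole and its hook on the robot's side of the bar, and let go of it. Then push the grey snap cap straight down onto the stud until it clicks, keep pressing past the click so that it is fully home on the stud's shoulder, and finish without letting go: gripper on the cap, still pressing it down firmly (about 10 N). Leave the other things on the bench where they are and do not tip them.

Things in the scene. Friction and masses are not known exactly. Their poses are not given: they have to be found in the camera images.
- rack: Rack fixed to the bench: wooden foot board 90 x 170 mm, 12 thick; two round steel posts (16 dia) at y = +-68 mm carry a flat steel bar along its y, 160 long, 24 wide (x), 14 tall, its top 125 mm above the bench. A stud stands on a boss at mid-bar. Origin: centre of the foot board's underside; z up; -x is the robot's side (yaw within 20 degrees).
- bar_top (a point): Centre of the bar's top face, on the stud's axis, 125 mm above the bench. A round boss, 22 mm in diameter, rises 6 mm from here. Axes as the rack's.
- stud_seat (a point): Centre of the boss's flat top (the stud's shoulder), 131 mm above the bench: the cap's underside rests here when home. Above it rises the steel stud, 12 mm in diameter. Four sprung lobes bulge from it to 18 mm diameter, 7.6 mm above this point; after the click they hold the cap on. Axes as the rack's.
- saddle: Hook saddle, loose, 0.12 kg, 4 mm aluminium plate, an inverted U standing on its legs. Top plate 40 (x) by 56 mm (y), upper face at z = 74; legs on its x edges reach down to z = 0, 40 mm over the outside, 32 mm clear between, open at both y ends for the bar. A hook sticks out at the foot of the -x leg. Origin: between the legs' feet; z up. Grip across the legs' outer faces, near the top.
- saddle_hole (a point): Centre of the saddle's round 30 mm hole, at the lower face of its top plate, 70 mm above the saddle's origin; when hung this face rests on the bar.
- hook_lip (a point): Middle of the top edge of the hook's upturned lip: 42 mm to -x of the saddle's origin, 20 mm up. The hook is 30 mm wide and ends at x = -44 mm.
- cap: Snap cap, loose, 0.035 kg, grey plastic, standing open end down: round knob 26 mm in diameter, 34 mm tall, with a flange 40 mm in diameter, 3 mm thick, at its foot. Its bore is 14.4 mm in diameter through the flange (the lip), then a 20 mm chamber up to z = 26 mm. Origin: centre of its underside; z up. Turning about z does not matter.
- weight: Bystander: round glass weight, 74 mm across, 30 mm tall; origin under its centre.
- shoe_horn: Bystander: red silicone shoe horn lying flat, about 42 x 197 mm (long along its y), 10 mm tall; origin under its middle.
- train_car: Bystander: wooden model train car, 46 x 95 mm, 56 mm tall, long along its y; origin under its centre.
- parcel_box: Bystander: white plastic parcel box, about 120 x 170 mm, 71 mm tall; origin under its centre.
- stud_tip (a point): Top of the stud, 20 mm above stud_seat; the last 6 mm taper to 5 mm diameter. The cap's lip meets the lobes when the cap's underside is 12 mm above stud_seat; resistance rises to about 9 N at 9 mm, drops away at about 5 mm (the click: the lobes then pull the cap down with up to 10 N), and the stop at 0 mm is rigid.
- cap_top (a point): Centre of the cap's closed top, 34 mm above its origin.

How it is judged:
By the outcome, as a careful person would: the job done as asked, in the order asked, and still so for the second after the job is handed in, while the arm keeps its last pose, push and grip.
It also fails if it takes over 67 s, if anything falls off the work surface, if the arm or the gripper's body presses on something with over 40 N, if the wrist force passes 120 N, or if a joint passes its speed limit or range.

## Working session

There is one attempt and no reset: what is moved stays moved. The work goes in short steps, Python scripts to look and compute and a tool call to move; the robot and the scene stay as the last step left them, time stands still between calls to the robot, and variables do not carry over. Pictures are saved under pics/ and viewed, at most 10 in all, crops included, and the job is handed in when it is done.

```bash
ls; mkdir -p pics; python3 - <<'E'
from plant import robot
import cv2,pickle
d={}
for n in("side","top","wrist"):
    c=robot.read_camera(n);d[n]=c;cv2.imwrite(f"pics/{n}0.png",c["image"][:,:,::-1])
    print(n,c["fx"],c["cx"],c["cy"],c["dist"],(-c["R"].T@c["t"]).round(3),c["R"][2].round(2))
s=robot.read_state();print(s["t"],s["tool_pos"],s["orientation"],s["opening"])
E
```

```text
pics
plant.py
side 357.19014781961687 252.13766464151493 183.68817314575034 [-0.07945872  0.          0.          0.          0.        ] [ 0.519 -0.678  0.588] [ 0.07  0.81 -0.58]
top 465.95315787515887 251.21186550534708 198.69963085840644 [-0.14054099  0.          0.          0.          0.        ] [ 0.493 -0.026  1.269] [ 0.07 -0.   -1.  ]
wrist 333.84497241221095 249.08673646081317 192.08484497686496 [-0.06569959  0.          0.          0.          0.        ] [ 0.268 -0.539  0.386] [-0.24 -0.08 -0.97]
0.15 [ 0.20328974 -0.56408716  0.23983121] [-3.09335936e+00 -5.40239977e-01  1.86554040e-04] 0.09315095265342621
```

View pics/top0.png

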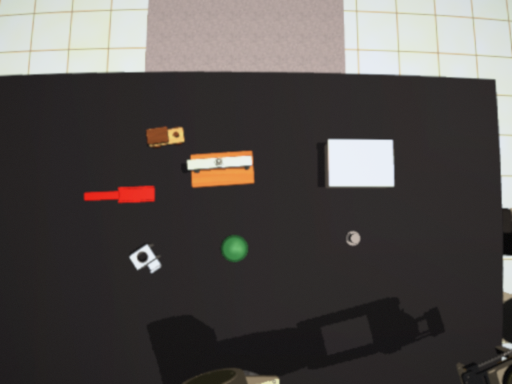

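View pics/side0.png

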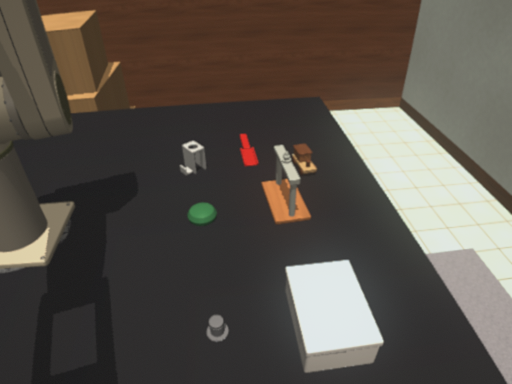

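The top view shows the saddle at (143,257) with its hook to the lower right, the rack's stud at (219,161) and the cap at (353,238). In the side view these are at (194,155), (286,157) and (217,327). Next I'll enlarge them to pick points.

```bash
cat >h.py <<'E'
import numpy as np,cv2
def K(c): return np.array([[c["fx"],0,c["cx"]],[0,c["fy"],c["cy"]],[0,0,1.]])
def ray(c,p):
    u=cv2.undistortPoints(np.array([[p]],float),K(c),np.array(c["dist"])).ravel()
    d=c["R"].T@np.array([*u,1.]);return -c["R"].T@c["t"],d/np.linalg.norm(d)
def plane(c,p,z):
    o,d=ray(c,p);return o+d*(z-o[2])/d[2]
def tri(obs):
    A=np.zeros((3,3));b=np.zeros(3);L=[]
    for c,p in obs:
        o,d=ray(c,p);M=np.eye(3)-np.outer(d,d);A+=M;b+=M@o;L.append((o,M))
    X=np.linalg.solve(A,b);return X,[np.linalg.norm(M@(X-o)) for o,M in L]
def proj(c,X):
    return cv2.projectPoints(np.array([X],float),cv2.Rodrigues(c["R"])[0],np.array(c["t"],float),K(c),np.array(c["dist"]))[0].ravel()
E
python3 - <<'E'
import cv2,numpy as np
def crop(n,x,y,w=50):
    i=cv2.imread(f"pics/{n}0.png")[y:y+w,x:x+w]
    i=cv2.resize(i,(250,250),interpolation=cv2.INTER_NEAREST)
    for k in range(0,50,10):
        cv2.putText(i,str(x+k),(k*5,8),0,.3,(0,255,255));cv2.putText(i,str(y+k),(0,k*5+8),0,.3,(0,255,255))
        i[::25,k*5]=(0,255,255)
        i[k*5,::25]=(0,255,255)
    return i
r1=np.hstack([crop("top",120,235),crop("top",195,138),crop("top",330,215)])
r2=np.hstack([crop("side",170,130),crop("side",262,140),crop("side",195,300)])
cv2.imwrite("pics/m.png",np.vstack([r1,r2]))
E
```

```text
(no output)
```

View pics/m.png

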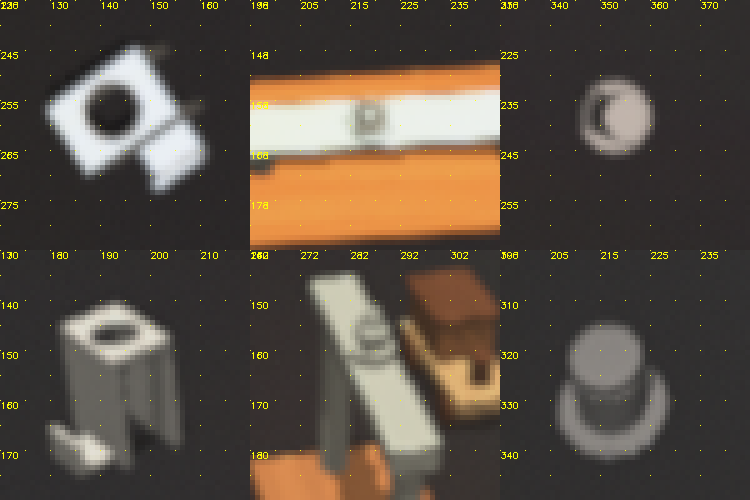

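The montage shows the saddle hole at top (142.5,257) and side (192.5,146.5). The plate corners in the top view are (129.5,256), (147.5,244.5), (155.5,259) and (137.5,270.5). The boss is at top (218.5,161.5) and side (286,157), and the cap top is at top (355.5,238.5) and side (216,321).

```bash
python3 - <<'E'
from plant import robot
from h import *
t=robot.read_camera("top");s=robot.read_camera("side")
for n,a,b in(("hole",(142.5,257),(192.5,146.5)),("stud",(218.7,161.5),(286,157)),("cap",(355.5,238.5),(216,321))):
    X,e=tri([(t,a),(s,b)]);print(n,X.round(4),np.round(e,4))
P=[plane(t,p,.074) for p in((129.5,256),(147.5,244.5),(155.5,259),(137.5,270.5))]
c=sum(P)/4;print(c,[np.linalg.norm(P[i]-P[i-1]).round(4) for i in range(4)])
y=(P[0]+P[3]-P[1]-P[2])[:2];print("y dir ang",np.arctan2(P[0]-P[1],1)[:0],np.degrees(np.arctan2((P[0]-P[1])[1],(P[0]-P[1])[0])),np.degrees(np.arctan2((P[3]-P[2])[1],(P[3]-P[2])[0])))
# bar end pts on top
for p in((195,163.5),(245,160)):print(plane(t,p,.125))
st=robot.read_state();print(cv2.Rodrigues(np.array(st["orientation"]))[0].round(3))
w=robot.read_camera("wrist");R=cv2.Rodrigues(np.array(st["orientation"]))[0]
print("cam in tool",R.T@(-w["R"].T@w["t"]-st["tool_pos"]),(R.T@w["R"].T).round(3))
E
```

```text
hole [0.4299 0.248  0.0751] [0.0005 0.0005]
stud [0.6683 0.0502 0.1378] [0.0005 0.0005]
cap [ 0.4815 -0.3089  0.0348] [0.0014 0.0014]
[0.42797694 0.24831639 0.074     ] [np.float64(0.0427), np.float64(0.0555), np.float64(0.0427), np.float64(0.0554)]
y dir ang [] 122.96950768714234 123.03764514127491
[0.6644334  0.10999979 0.125     ]
[ 0.67393074 -0.01406605  0.125     ]
[[ 0.941  0.339 -0.   ]
 [ 0.339 -0.941  0.001]
 [ 0.    -0.001 -1.   ]]
cam in tool [ 0.06951521 -0.0014064  -0.14607739] [[-0.    -0.967 -0.254]
 [ 1.    -0.    -0.   ]
 [ 0.    -0.254  0.967]]
```

The manual's scale: shifts go in shares of 50 mm and turns go in units of 0.1 rad. Converting my numbers, -0.0416 m is -0.832, 0.039 m is 0.78.

Emit:
{"method": "inch_along", "body": {
  "segments": [
    [0.093,0.78,-0.06,0,0],
    [0.093,0.78,-0.06,0,0],
    [0.093,0.78,-0.06,0,0],
    [0.093,0.78,-0.06,0,0],
    [0.093,0.78,-0.06,0,0],
    [0.093,0.78,-0.06,0,0],
    [0.093,0.78,-0.06,0,0],
    [0.093,0.274,-0.832,0,0],
    [0.093,0.274,-0.832,0,0],
    [0.093,0.274,-0.832,0,0],
    [0.093,0.274,-0.832,0,0],
    [0.093,0.274,-0.832,0,0],
    [0.093,0.274,-0.832,0,0],
    [0.093,0.274,-0.832,0,0],
    [0.093,0.274,-0.832,0,0]
  ]
}}

```text
t: 1.8
tool_pos: [0.443, -0.1003, 0.2407]
orientation: [3.095, 0.54, 0.001]
force: [1.0, 0.6, 1.0]
opening: 0.0929
gripper_force: 0.0
```

Emit:
{"method": "inch_along", "body": {
  "segments": [
    [0.093,0.274,-0.832,0,0],
    [0.093,0.274,-0.832,0,0],
    [0.093,0.274,-0.832,0,0],
    [0.093,0.274,-0.832,0,0],
    [0.093,0.274,-0.832,0,0],
    [0.093,0.274,-0.832,0,0],
    [0.093,0.274,-0.832,0,0],
    [0.093,0.274,-0.832,0,0],
    [0.093,0,0,0,0]
  ]
}}

```text
t: 2.7
tool_pos: [0.4326, 0.2528, 0.2405]
orientation: [-3.092, -0.548, 0.0]
force: [0.6, -0.0, -0.7]
opening: 0.0933
gripper_force: 0.0
```

Emit:
{"method": "inch_along", "body": {
  "segments": [
    [0.093,0,0,0,-1.5],
    [0.093,0,0,0,-1.5],
    [0.093,0,0,0,-1.5],
    [0.093,0,0,0,-1.5],
    [0.093,0,0,0,-1.5],
    [0.093,0,0,0,-1.5],
    [0.093,0,0,0,-1.5],
    [0.093,0,0,0,-1.5],
    [0.093,0,0,0,-1.5],
    [0.093,0,0,0,-1.5],
    [0.093,0,0,0,-1.5],
    [0.093,0,0,0,-1.5],
    [0.093,0,0,0,0],
    [0.093,0,0,0,0]
  ]
}}

```text
t: 4.1
tool_pos: [0.4338, 0.2479, 0.2407]
orientation: [1.507, 2.756, -0.0]
force: [-0.4, 0.9, -0.2]
opening: 0.0929
gripper_force: 0.0
```

```bash
python3 - <<'E'
from plant import robot
import cv2
c=robot.read_camera("wrist");cv2.imwrite("pics/w1.png",c["image"][:,:,::-1])
E
```

```text
(no output)
```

View pics/w1.png

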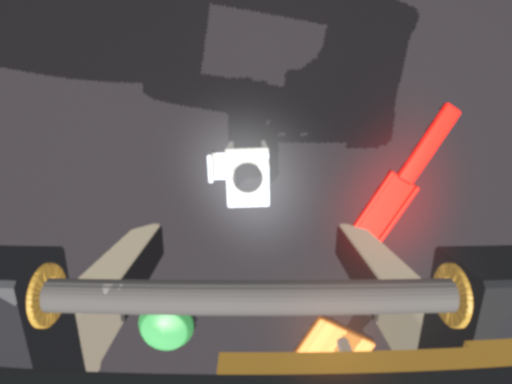

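The wrist view shows the saddle's plate at columns 225-270 and rows 150-208, its hole at (248,178), and the hook on the left, which is the tool's -y.

```bash
python3 - <<'E'
from plant import robot
from h import *
w=robot.read_camera("wrist");t=robot.read_camera("top");s=robot.read_camera("side")
g=cv2.cvtColor(w["image"],cv2.COLOR_RGB2GRAY)
m=(g[130:225,195:290]<130).astype(np.uint8)
n,l,st,ce=cv2.connectedComponentsWithStats(m)
for i in range(1,n):
    if 100<st[i,4]<2000: print("hole?",st[i],ce[i]+[195,130]); 
b=(g[130:225,195:290]>190).astype(np.uint8)
for r in range(20,80,10): 
    x=np.where(b[r])[0]; print(r+130,x.min()+195,x.max()+195, end=' | ')
for q in range(34,74,6): 
    x=np.where(b[:,q])[0]; print(q+195,x.min()+130,x.max()+130, end=' | ')
S=robot.read_state();R=cv2.Rodrigues(np.array(S["orientation"]))[0];print(R.round(3))
E
```

```text
hole? [ 72  74  23  21 185] [282.67027027 218.37297297]
150 225 268 | 160 206 268 | 170 207 269 | 180 208 269 | 190 226 269 | 200 226 270 | 229 148 207 | 235 149 207 | 241 148 207 | 247 148 207 | 253 148 207 | 259 148 207 | 265 147 207 | [[-0.542  0.84   0.   ]
 [ 0.84   0.542 -0.   ]
 [-0.     0.    -1.   ]]
```

```bash
python3 - <<'E'
from plant import robot
from h import *
w=robot.read_camera("wrist");t=robot.read_camera("top");s=robot.read_camera("side")
h=(247.7,178)
print(tri([(w,h),(t,(142.5,257)),(s,(192.5,146.5))]),tri([(w,h),(t,(142.5,257))]))
C=sum(plane(w,p,.074) for p in((225,148),(268.5,148),(270.5,207.5),(226.5,207.5)))/4;print(C)
S=robot.read_state();R=cv2.Rodrigues(np.array(S["orientation"]))[0]
print(R.T@(C-S["tool_pos"]))
E
```

```text
(array([0.42995168, 0.24942942, 0.07392532]), [np.float64(0.0009616974665144015), np.float64(0.0013137109155431882), np.float64(0.0005115543722039249)]) (array([0.42988737, 0.24938945, 0.07055413]), [np.float64(0.0008649760366950805), np.float64(0.0008649760366951338)])
[0.43047325 0.24997538 0.074     ]
[ 0.0031715  -0.00180881  0.16664166]
```

Scaled: 0.04 m is 0.8, 0.03 m is 0.6, -0.015 rad is -0.15.

Emit:
{"method": "inch_along", "body": {
  "segments": [
    [0.093,0.06,-0.04,0.6,-0.15],
    [0.093,0,0,0.8,0],
    [0.093,0,0,0.8,0],
    [0.093,0,0,0.8,0],
    [0.093,0,0,0.55,0],
    [0.093,0,0,0,0],
    [0.02,0,0,0,0],
    [0.02,0,0,0,0],
    [0.02,0,0,0,0],
    [0.02,0,0,0,0],
    [0.02,0,0,0,0],
    [0.02,0,0,0,0]
  ],
  "squeeze": 25
}}

```text
t: 5.65
tool_pos: [0.4307, 0.2499, 0.0636]
orientation: [1.479, 2.771, 0.001]
force: [-0.2, 0.2, 0.9]
opening: 0.0492
gripper_force: 0.0
```

Emit:
{"method": "inch_along", "body": {
  "segments": [
    [0.02,0,0,0,0],
    [0.02,0,0,0,0],
    [0.02,0,0,0,0],
    [0.02,0,0,0,0]
  ],
  "squeeze": 25
}}

```text
t: 6.05
tool_pos: [0.4305, 0.2498, 0.0633]
orientation: [-1.48, -2.771, -0.0]
force: [-1.3, -0.9, 2.4]
opening: 0.0397
gripper_force: 24.9
```

Emit:
{"method": "inch_along", "body": {
  "segments": [
    [0.02,0,0,-0.4,0],
    [0.02,0,0,-0.8,0],
    [0.02,0,0,-0.8,0],
    [0.02,0,0,-0.8,0],
    [0.02,0,0,-0.8,0],
    [0.02,0,0,-0.2,0],
    [0.02,0,0,0,0],
    [0.02,0,0,0,0]
  ]
}}

```text
t: 6.85
tool_pos: [0.4298, 0.2495, 0.2511]
orientation: [-1.479, -2.77, 0.003]
force: [-0.5, -0.7, -2.4]
opening: 0.0393
gripper_force: 24.9
```

Scaled: -0.0425 m is -0.85, 0.007 m is 0.14, 0.128 rad is 1.28.

Emit:
{"method": "inch_along", "body": {
  "segments": [
    [0.02,-0.85,0.14,0,0],
    [0.02,-0.85,0.14,0,0],
    [0.02,-0.85,0.14,0,0],
    [0.02,-0.85,0.14,0,0],
    [0.02,-0.85,0.14,0,0],
    [0.02,-0.85,0.14,0,0],
    [0.02,-0.85,0.14,0,0],
    [0.02,-0.85,0.14,0,0],
    [0.02,0,0,0,1.28],
    [0.02,0,0,0,1.28],
    [0.02,0,0,0,1.28],
    [0.02,0,0,0,1.28],
    [0.02,0,0,0,0],
    [0.02,0,0,0,0],
    [0.02,0,0,0,0]
  ]
}}

```text
t: 8.35
tool_pos: [0.6656, -0.0015, 0.2518]
orientation: [-2.129, -2.308, 0.002]
force: [0.4, -1.1, -1.2]
opening: 0.04
gripper_force: 24.9
```

```bash
python3 - <<'E'
from plant import robot
from h import *
c=robot.read_camera("wrist");cv2.imwrite("pics/w2.png",c["image"][:,:,::-1])
for n,X in(("stud tip",(.668,.050,.151)),("seat",(.668,.050,.131))):print(n,proj(c,X))
E
```

```text
stud tip [259.73153268 133.19279779]
seat [259.02089461 131.12813391]
```

View pics/w2.png

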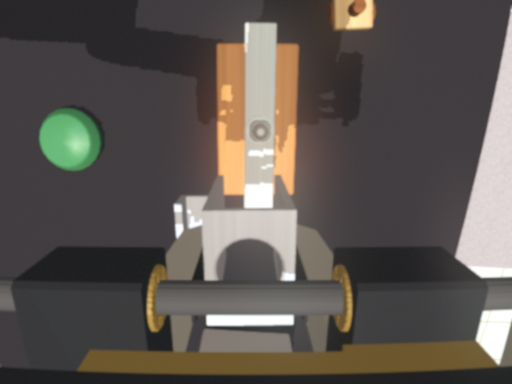

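The wrist view shows the boss and stud at (260,131). The bar runs almost straight up the image at columns 246-275. The held saddle's plate spans columns 203-297, with the hook on the left.

```bash
python3 - <<'E'
from plant import robot
from h import *
w=robot.read_camera("wrist");t=robot.read_camera("top");s=robot.read_camera("side")
g=cv2.cvtColor(w["image"],cv2.COLOR_RGB2HSV)
L=[];Rr=[]
for r in list(range(48,112,4))+list(range(175,181)):
    row=(g[r,225:295,1]<70)
    x=np.where(row)[0]
    if len(x)>20: L.append(plane(w,(x.min()+224.5,r),.125)[:2]);Rr.append(plane(w,(x.max()+225.5,r),.125)[:2])
for E in(L,Rr):
    v=cv2.fitLine(np.array(E,np.float32),cv2.DIST_HUBER,0,.01,.01).ravel();print(v,np.degrees(np.arctan2(v[1],v[0])), "x at y=.05",v[2]+v[0]/v[1]*(.05-v[3]))
c=cv2.HoughCircles(cv2.medianBlur(cv2.cvtColor(w["image"],cv2.COLOR_RGB2GRAY),3)[105:160,235:285],cv2.HOUGH_GRADIENT,1,30,param1=80,param2=10,minRadius=7,maxRadius=16);print(None if c is None else c+[235,105,0])
p=(260,131)
X=tri([(w,p),(t,(218.7,161.5)),(s,(286,157))]);print(X);print(tri([(w,p),(t,(218.7,161.5))]),plane(w,p,.131),plane(w,p,.151),plane(t,(218.7,161.5),.131))
S=robot.read_state();R=cv2.Rodrigues(np.array(S["orientation"]))[0];print(R.round(4),np.degrees(np.arctan2(R[1,1],R[0,1])))
# held saddle plate edges, upper face est.
gg=cv2.cvtColor(w["image"],cv2.COLOR_RGB2GRAY)
E
```

```text
[ 0.08586366 -0.9963069   0.65486073  0.06642272] -85.0743 x at y=.05 0.65627605
[ 0.14568494 -0.989331    0.6810419   0.06573851] -81.623055 x at y=.05 0.6833595
[[[259.5        131.5          8.19999981]]]
(array([0.66849733, 0.05044525, 0.13761658]), [np.float64(0.0003631722573102542), np.float64(0.000696961486107287), np.float64(0.0003569070736631828)])
(array([0.66878081, 0.05043191, 0.13277749]), [np.float64(0.00029427796526784814), np.float64(0.0002942779652678444)]) [0.6690691  0.05011239 0.131     ] [0.66834981 0.05155096 0.151     ] [0.66882818 0.05074013 0.131     ]
[[-7.910e-02  9.969e-01 -1.000e-04]
 [ 9.969e-01  7.910e-02  0.000e+00]
 [ 0.000e+00 -1.000e-04 -1.000e+00]] 4.534177995015846
```

Emit:
{"method": "inch_along", "body": {
  "segments": [
    [0.02,0.51,0.072,0,0],
    [0.02,0.52,0.072,0,0],
    [0.02,0,0,0.4,0],
    [0.02,0,0,0.4,0],
    [0.02,0,0,0.2,0],
    [0.02,0,0,0,0],
    [0.02,0,0,0,0]
  ]
}}

```text
t: 9.25
tool_pos: [0.6695, 0.05, 0.2037]
orientation: [2.133, 2.306, 0.0]
force: [0.8, 0.1, -0.8]
opening: 0.04
gripper_force: 24.9
```

Emit:
{"method": "inch_along", "body": {
  "segments": [
    [0.02,0,0,0.2,0],
    [0.02,0,0,0.3,0],
    [0.02,0,0,0.3,0],
    [0.02,0,0,0.25,0],
    [0.02,0,0,0,0],
    [0.02,0,0,0,0]
  ]
}}

```text
t: 9.85
tool_pos: [0.6688, 0.0503, 0.1498]
orientation: [-2.132, -2.306, 0.002]
force: [0.2, -0.2, -0.7]
opening: 0.04
gripper_force: 24.9
```

```bash
python3 - <<'E'
from plant import robot
from h import *
o=[]
for n,x,y in(("side",250,110),("top",185,130)):
    c=robot.read_camera(n);i=cv2.resize(c["image"][y:y+75,x:x+75,::-1],(400,400),interpolation=cv2.INTER_CUBIC);o.append(i)
    print(n,(proj(c,(.6687,.0504,.1563))-[x,y])*400/75)
cv2.imwrite("pics/s3.png",np.hstack(o))
E
```

```text
side [193.08976689 215.22089497]
top [176.8391904  159.72512799]
```

View pics/s3.png

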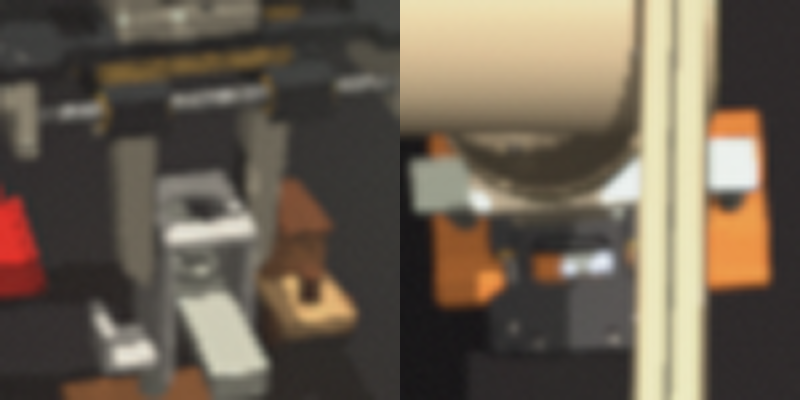

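The side view (left half) shows the saddle's legs straddling the bar, the hole near (195,205) directly above the stud, and no contact force.

Scaled: 0.01 m is 0.2, 0.008 m is 0.16.

Emit:
{"method": "inch_along", "body": {
  "segments": [
    [0.02,0,0,0.16,0],
    [0.02,0,0,0.2,0],
    [0.02,0,0,0.2,0],
    [0.02,0,0,0,0],
    [0.02,0,0,0,0]
  ]
}}

```text
t: 10.45
tool_pos: [0.6687, 0.0503, 0.1217]
orientation: [-2.132, -2.305, 0.002]
force: [0.2, -0.0, -1.1]
opening: 0.04
gripper_force: 24.9
```

Emit:
{"method": "inch_along", "body": {
  "segments": [
    [0.02,0,0,0.03,0],
    [0.02,0,0,0.03,0],
    [0.02,0,0,0,0],
    [0.02,0,0,0,0]
  ]
}}

```text
t: 10.85
tool_pos: [0.6694, 0.0503, 0.1198]
orientation: [2.133, 2.306, 0.0]
force: [-0.8, 0.4, -2.0]
opening: 0.0397
gripper_force: 24.9
```

Emit:
{"method": "inch_along", "body": {
  "segments": [
    [0.02,0,0,0.02,0],
    [0.02,0,0,0.02,0],
    [0.02,0,0,0,0],
    [0.02,0,0,0,0]
  ]
}}

```text
t: 11.25
tool_pos: [0.6695, 0.0503, 0.1183]
orientation: [2.133, 2.306, 0.001]
force: [-1.4, -0.1, 4.8]
opening: 0.0401
gripper_force: 24.9
```

Emit:
{"method": "inch_along", "body": {
  "segments": [
    [0.02,0,0,0.014,0],
    [0.02,0,0,0,0],
    [0.02,0,0,0,0]
  ]
}}

```text
t: 11.55
tool_pos: [0.6695, 0.0503, 0.1183]
orientation: [2.133, 2.306, 0.001]
force: [-5.0, -0.3, 8.7]
opening: 0.0394
gripper_force: 24.9
```

Contact came at the expected height. I'll ease off, open and retreat.

Emit:
{"method": "inch_along", "body": {
  "segments": [
    [0.02,0,0,-0.02,0],
    [0.045,0,0,0,0],
    [0.055,0,0,0,0],
    [0.07,0,0,0,0],
    [0.09,0,0,0,0],
    [0.09,0,0,0,0],
    [0.09,0,0,0,0],
    [0.09,0,0,0,0]
  ]
}}

```text
t: 12.35
tool_pos: [0.6693, 0.0503, 0.118]
orientation: [2.133, 2.306, 0.0]
force: [-0.0, -0.3, -0.2]
opening: 0.0875
gripper_force: 0.0
```

Emit:
{"method": "inch_along", "body": {
  "segments": [
    [0.09,0,0,-0.4,0],
    [0.09,0,0,-0.8,0],
    [0.09,0,0,-0.8,0],
    [0.09,-0.2,0,-0.8,0],
    [0.09,-0.6,0,0,0],
    [0.09,-0.4,0,0,0],
    [0.09,0,0,0,0],
    [0.09,0,0,0,0]
  ]
}}

```text
t: 13.15
tool_pos: [0.6732, -0.0099, 0.256]
orientation: [-2.133, -2.303, 0.002]
force: [-0.3, 0.7, -0.7]
opening: 0.0901
gripper_force: 0.0
```

```bash
python3 - <<'E'
from plant import robot
from h import *
c=robot.read_camera("wrist");o=[cv2.resize(c["image"][30:230,160:360,::-1],(400,400))]
c=robot.read_camera("side");o.append(cv2.resize(c["image"][125:205,245:325,::-1],(400,400),interpolation=cv2.INTER_CUBIC))
cv2.imwrite("pics/s4.png",np.hstack(o))
E
```

```text
(no output)
```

View pics/s4.png

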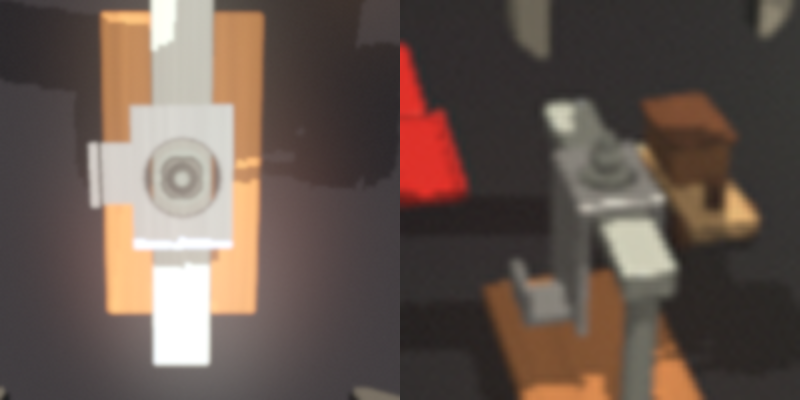

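The saddle hangs flat on the bar with the stud centred in its hole, at (182,178) in the left crop, and the hook on the robot's side. Next I'll go to the cap.

```bash
python3 - <<'E'
from plant import robot
from h import *
w=robot.read_camera("wrist");t=robot.read_camera("top")
g=cv2.cvtColor(w["image"],cv2.COLOR_RGB2GRAY)
print(plane(w,(251,119),.131),plane(w,(251,119),.151))
E
```

```text
[0.66871025 0.05144772 0.131     ] [0.66860709 0.05222106 0.151     ]
```

Emit:
{"method": "inch_along", "body": {
  "segments": [
    [0.09,-0.708,-0.536,0,0],
    [0.09,-0.708,-0.536,0,0],
    [0.09,-0.708,-0.536,0,0],
    [0.09,-0.708,-0.536,0,0],
    [0.09,-0.708,-0.536,0,0],
    [0.09,-0.708,-0.536,0,0],
    [0.09,-0.708,-0.536,0,0],
    [0.09,-0.708,-0.536,0,0],
    [0.09,0,0,0,0],
    [0.09,0,0,0,0]
  ]
}}

```text
t: 14.35
tool_pos: [0.482, -0.3087, 0.2578]
orientation: [-2.135, -2.304, -0.001]
force: [0.3, -0.4, -0.8]
opening: 0.0901
gripper_force: 0.0
```

```bash
python3 - <<'E'
from plant import robot
from h import *
c=robot.read_camera("wrist");cv2.imwrite("pics/w5.png",c["image"][:,:,::-1])
print(proj(c,(.4815,-.309,.034)))
E
```

```text
[249.62905506 170.36514431]
```

View pics/w5.png

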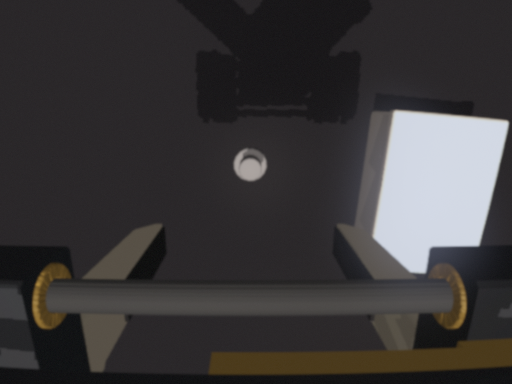

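The wrist view shows the cap with its knob top at about (250,169) and its flange at (250,165). The parcel box is to the right of column 357, clear of the fingers.

```bash
python3 - <<'E'
from plant import robot
from h import *
w=robot.read_camera("wrist");t=robot.read_camera("top");s=robot.read_camera("side")
g=cv2.cvtColor(w["image"],cv2.COLOR_RGB2GRAY)[140:190,225:275]
for th in(80,225): 
    m=(g>th).astype(np.uint8);k=max(cv2.findContours(m,0,2)[0],key=cv2.contourArea);print(th,cv2.boundingRect(k),np.array(cv2.fitEllipse(k)[0])+[225,140],cv2.fitEllipse(k)[1])
h=(250,169.5)
print(tri([(w,h),(t,(355.5,238.5)),(s,(216,321))]),tri([(w,h),(s,(216,321))])[0],plane(w,h,.034),plane(w,(250,165),.003),plane(w,(360,230),.0))
S=robot.read_state();R=cv2.Rodrigues(np.array(S["orientation"]))[0]
print(R.T@(plane(w,h,.034)-S["tool_pos"]),S["tool_pos"])
E
```

```text
80 (8, 9, 34, 33) [249.10043716 165.21516228] (31.743446350097656, 33.62218475341797)Traceback (most recent call last):
  File "<stdin>", line 6, in <module>
ValueError: max() iterable argument is empty
```

```bash
python3 - <<'E'
from plant import robot
from h import *
w=robot.read_camera("wrist");t=robot.read_camera("top");s=robot.read_camera("side")
g=cv2.cvtColor(w["image"],cv2.COLOR_RGB2GRAY)
print(g[169,228:272],g[150:186,250])
h=(250,168.5)
print(tri([(w,h),(t,(355.5,238.5)),(s,(216,321))]),tri([(w,h),(s,(216,321))])[0],plane(w,h,.034),plane(w,(249.5,165.2),.0015),plane(w,(360,230),.0))
S=robot.read_state();R=cv2.Rodrigues(np.array(S["orientation"]))[0]
print(R.T@(plane(w,h,.034)-S["tool_pos"]),S["tool_pos"])
E
```

```text
[ 44  45  45  52  81 120 151 162 160 151 148 157 163 164 165 165 165 166
 166 166 167 166 166 166 165 165 165 165 165 164 162 155 154 160 163 155
 134  96  61  48  44  45  45  45] [ 82  96 100 101  96  85  67  53  60  92 130 154 162 164 164 165 165 166
 165 166 166 167 165 166 165 166 165 165 165 162 152 126  85  52  46  47]
(array([ 0.4818993 , -0.30750423,  0.03293996]), [np.float64(0.0021648220426402206), np.float64(0.0026164619720026754), np.float64(0.0008415463178956324)]) [ 0.48275117 -0.30601247  0.0305245 ] [ 0.48286466 -0.3053476   0.034     ] [ 0.4824738  -0.30737948  0.0015    ] [ 0.63241911 -0.38089151  0.        ]
[2.23212878e-03 1.07768667e-04 2.23885594e-01] [ 0.4829382  -0.30760893  0.25788531]
```

Scaled: 0.001 m is 0.02, 0.04 m is 0.8.

Emit:
{"method": "inch_along", "body": {
  "segments": [
    [0.07,0.02,0,0.6,0],
    [0.07,0,0,0.8,0],
    [0.07,0,0,0.8,0],
    [0.07,0,0,0.8,0],
    [0.07,0,0,0.8,0],
    [0.07,0,0,0.6,0],
    [0.07,0,0,0.21,0],
    [0.07,0,0,0,0],
    [0.07,0,0,0,0]
  ],
  "squeeze": 50
}}

```text
t: 15.6
tool_pos: [0.4833, -0.3081, 0.0291]
orientation: [2.131, 2.305, 0.0]
force: [0.5, -1.7, 1.0]
opening: 0.0695
gripper_force: 0.0
```

Emit:
{"method": "inch_along", "body": {
  "segments": [
    [0.015,0,0,0,0],
    [0.015,0,0,0,0],
    [0.015,0,0,0,0],
    [0.015,0,0,0,0],
    [0.015,0,0,0,0],
    [0.015,0,0,0,0],
    [0.015,0,0,0,0],
    [0.015,0,0,0,0],
    [0.015,0,0,0,0]
  ],
  "squeeze": 50
}}

```text
t: 16.5
tool_pos: [0.4822, -0.3076, 0.0275]
orientation: [-2.133, -2.306, 0.0]
force: [0.1, 1.5, 1.9]
opening: 0.0253
gripper_force: 50.0
```

Scaled: 0.0353 m is 0.706, 0.0268 m is 0.536.

Emit:
{"method": "inch_along", "body": {
  "segments": [
    [0.015,0,0,-0.4,0],
    [0.015,0,0,-0.8,0],
    [0.015,0,0,-0.8,0],
    [0.015,0,0,-0.8,0],
    [0.015,0,0,-0.8,0],
    [0.015,0,0,-0.5,0],
    [0.015,0.706,0.536,0,0],
    [0.015,0.706,0.536,0,0],
    [0.015,0.706,0.536,0,0],
    [0.015,0.706,0.536,0,0],
    [0.015,0.706,0.536,0,0],
    [0.015,0.706,0.536,0,0],
    [0.015,0.706,0.536,0,0],
    [0.015,0.706,0.536,0,0],
    [0.015,0,0,0,0],
    [0.015,0,0,0,0]
  ]
}}

```text
t: 18.1
tool_pos: [0.6739, -0.0083, 0.2315]
orientation: [-2.13, -2.308, 0.002]
force: [-0.5, -0.9, -0.3]
opening: 0.0252
gripper_force: 50.0
```

```bash
python3 - <<'E'
from plant import robot
from h import *
c=robot.read_camera("wrist");cv2.imwrite("pics/w6.png",c["image"][:,:,::-1])
E
```

```text
(no output)
```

View pics/w6.png

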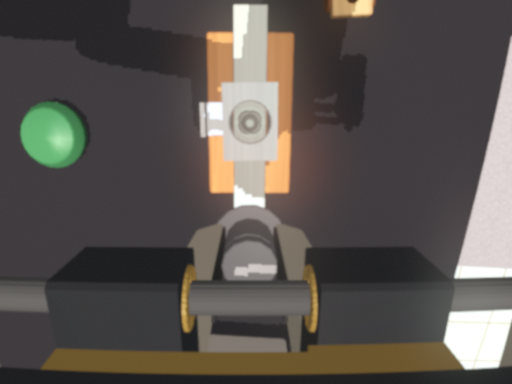

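The wrist view shows the stud at (250,122) and the held cap's flange, with its front edge at about (249,205).

```bash
python3 - <<'E'
from plant import robot
from h import *
P=[];T=[]
for i in range(6):
    w=robot.read_camera("wrist");S=robot.read_state();T.append(S["tool_pos"])
g=cv2.cvtColor(w["image"],cv2.COLOR_RGB2GRAY)
T=np.mean(T,0);R=cv2.Rodrigues(np.array(S["orientation"]))[0];print(T)
print(g[195:216,240],g[195:216,256],g[228,195:300])
F=plane(w,(249,205),T[2]-.0245);print("cap centre rel tool",R.T@(F-T)-[.02,0,0])
for z in(.131,.151): X=plane(w,(250.2,121.8),z);print("stud",X,R.T@(X-T))
cc=cv2.HoughCircles(cv2.medianBlur(g,3)[90:155,220:280],cv2.HOUGH_GRADIENT,1,30,param1=80,param2=12,minRadius=4,maxRadius=24);print(None if cc is None else cc+[220,90,0])
E
```

```text
[ 0.67357027 -0.01054855  0.23253255]
[255 255 255 255 255 255 255 255 254 244 216 173 146 142 142 143 143 142
 141 141 141] [207 232 251 255 255 255 255 255 253 235 197 157 145 146 146 146 145 145
 144 143 143] [ 65  66  69  74  80  85  90  96 101 106 110 112 114 115 116 117 117 118
 118 118 118 118 118 118 118 117 110  96  75  77 102 124 130 125 112  98
  85  79  78  78  78  79  79  80  80  81  80  81  81  82  82  82  84  83
  82  84  83  83  83  84  82  83  84  84  83  84  83  84  83  84  83  84
  88 101 120 132 137 131 114  89  79  92 109 117 120 120 120 120 120 120
 119 119 119 119 118 117 115 114 112 108 105 101  96  90  84]
cap centre rel tool [-0.0007205  -0.00097594  0.02449719]
stud [0.66891045 0.04847764 0.131     ] [ 0.05922253 -0.00017491  0.101525  ]
stud [0.66878601 0.04943359 0.151     ] [ 0.06018266 -0.00021825  0.08152486]
[[[252.5        111.5         15.39999962]]]
```

Scaled: 0.0305 m is 0.61, 0.03 m is 0.6.

Emit:
{"method": "inch_along", "body": {
  "segments": [
    [0.015,0.6,0,0,0],
    [0.015,0.61,0,0,0],
    [0.015,0,0,0.4,0],
    [0.015,0,0,0.5,0],
    [0.015,0,0,0.1,0],
    [0.015,0,0,0,0],
    [0.015,0,0,0,0]
  ],
  "squeeze": 50
}}

```text
t: 19.15
tool_pos: [0.6697, 0.0505, 0.1838]
orientation: [2.133, 2.305, 0.001]
force: [-0.3, 0.3, 0.4]
opening: 0.0249
gripper_force: 50.0
```

```bash
python3 - <<'E'
from plant import robot
from h import *
T=np.mean([(robot.read_camera("side"),robot.read_state()["tool_pos"])[1] for i in range(3)],0);print(T)
c=robot.read_camera("side");cv2.imwrite("pics/s7.png",cv2.resize(c["image"][115:195,245:325,::-1],(560,560),interpolation=cv2.INTER_CUBIC))
E
```

```text
[0.67012012 0.05061249 0.18430594]
```

View pics/s7.png

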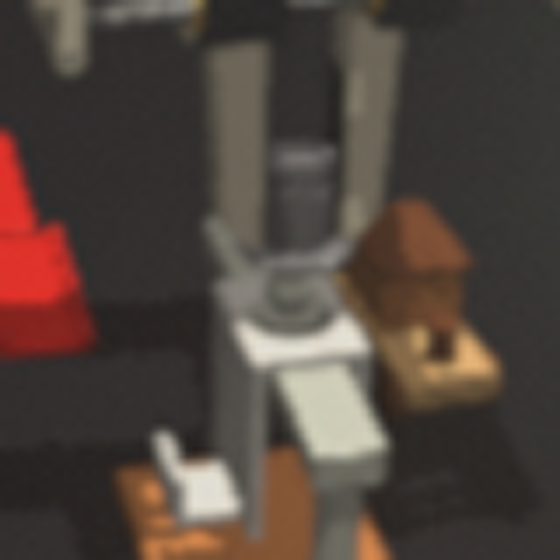

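```bash
python3 - <<'E'
from plant import robot
from h import *
T=[]
for i in range(5):
    c=robot.read_camera("side");S=robot.read_state();T.append(S["tool_pos"])
T=np.array(T);print(T.mean(0),T.std(0),S["q"])
for z in(.129,.131,.151,.157):
    print(z,(proj(c,(.6687,.0504,z))-[245,115])*7)
print((proj(c,(.6697,.0504,.157))-[245,115])*7)
E
```

```text
[0.6695579  0.05090257 0.18314347] [1.73654847e-04 4.49113922e-05 3.40058326e-04] [-3.55632784e-04  3.51087907e-01  1.33806682e+00 -6.35285042e-06
  1.45209258e+00 -7.83617360e-02]
0.129 [285.80122193 315.61484557]
0.131 [285.99157003 310.70533465]
0.151 [287.91468079 260.89711153]
0.157 [288.49861147 245.69801043]
[291.38839716 245.49510444]
```

```bash
python3 - <<'E'
from plant import robot
from h import *
g=np.mean([cv2.cvtColor(robot.read_camera("side")["image"],cv2.COLOR_RGB2GRAY) for i in range(4)],0).astype(int)
print("     ",*range(274,304))
for r in range(134,167):print(r,*("%3d"%v for v in g[r,274:304]))
E
```

```text
274 275 276 277 278 279 280 281 282 283 284 285 286 287 288 289 290 291 292 293 294 295 296 297 298 299 300 301 302 303
134  65  81  93 100 101 102 101  93  73  52  48  50  50  51  51  50  48  41  38  56  84  99 102 102 101  93  74  55  49  50
135  64  80  93 100 102 101 101  92  74  57  56  60  62  62  61  58  53  44  38  56  84  99 102 103 101  90  69  53  50  50
136  63  79  93 100 102 102 101  93  77  68  70  74  75  75  75  78  79  69  52  59  85 100 102 102 100  86  64  51  49  50
137  63  79  92 101 102 102 101  93  80  75  82  89  90  90  89  97 107  98  73  66  87 100 102 102 100  85  61  50  49  50
138  62  77  92 101 102 102 100  93  81  80  93 107 112 108  98  94  99  93  73  68  88 101 102 103 100  84  59  49  49  49
139  62  76  90 100 102 102 101  92  78  74  86  97 103 103  96  88  83  75  63  66  89 101 103 103 100  83  58  49  50  50
140  61  75  90 100 102 102 100  90  71  63  68  78  91 102 100  90  76  64  55  66  89 100 102 102  98  81  57  49  50  50
141  60  74  89 100 102 102 100  89  68  57  58  67  80  89  89  82  70  59  54  68  91 101 102 102  95  77  56 
[... 2411 characters left out ...]
  94  95  98 100  98  95  98 120 167 206 210 181 133  94  80  69  66  68  72  85
162  42  56  68  82 128 182 206 193 165 134 118 113 113 115 119 127 147 177 206 220 221 211 169 109  84  84  83  84  93 110
163  43  58  68  74 107 168 211 218 210 199 187 177 175 178 185 195 202 211 219 221 222 219 193 136  93  95 102 102 105 121
164  44  57  68  71  89 138 192 219 221 220 218 215 215 217 218 219 217 215 216 217 217 215 200 157  99  92 106 110 109 119
165  44  57  69  73  79 110 167 212 221 220 218 217 216 216 214 207 198 189 183 181 177 169 159 130  85  79  98 109 110 113
166  44  58  69  74  77  90 135 185 202 194 185 183 180 174 168 164 157 154 152 148 133 118 115  99  67  64  85 104 110 110
```

Side-view pixels: the flange centre is at about column 286.8, and the hole's axis is expected at about 286.6. They agree within about 1 mm, so I'll lower onto the taper and watch the forces.

Emit:
{"method": "inch_along", "body": {
  "segments": [
    [0.015,0,-0.008,0.06,0],
    [0.015,0,0,0.06,0],
    [0.015,0,0,0.06,0],
    [0.015,0,0,0,0],
    [0.015,0,0,0,0]
  ],
  "squeeze": 50
}}

```text
t: 20.3
tool_pos: [0.6687, 0.051, 0.1732]
orientation: [-2.133, -2.306, 0.001]
force: [0.2, -0.0, 0.5]
opening: 0.0255
gripper_force: 50.0
```

Emit:
{"method": "inch_along", "body": {
  "segments": [
    [0.015,0,0,0.04,0],
    [0.015,0,0,0.02,0],
    [0.015,0,0,0,0],
    [0.015,0,0,0,0]
  ]
}}

```text
t: 20.7
tool_pos: [0.6689, 0.051, 0.1705]
orientation: [-2.133, -2.306, -0.0]
force: [0.9, -0.4, -1.2]
opening: 0.0251
gripper_force: 50.0
```

Scaled: 0.001 m is 0.02.

Emit:
{"method": "inch_along", "body": {
  "segments": [
    [0.015,0,0,0.02,0],
    [0.015,0,0,0.02,0],
    [0.015,0,0,0,0],
    [0.015,0,0,0,0]
  ],
  "squeeze": 60
}}

```text
t: 21.1
tool_pos: [0.6693, 0.051, 0.1692]
orientation: [2.132, 2.306, 0.001]
force: [-0.2, -0.1, 3.4]
opening: 0.0252
gripper_force: 60.0
```

Emit:
{"method": "inch_along", "body": {
  "segments": [
    [0.015,0,0,0.02,0],
    [0.015,0,0,0.02,0],
    [0.015,0,0,0,0],
    [0.015,0,0,0,0]
  ]
}}

```text
t: 21.5
tool_pos: [0.6696, 0.051, 0.1681]
orientation: [2.132, 2.305, 0.002]
force: [-1.8, 0.8, 9.5]
opening: 0.025
gripper_force: 60.0
```

Emit:
{"method": "inch_along", "body": {
  "segments": [
    [0.015,0,0,0.02,0],
    [0.015,0,0,0.02,0],
    [0.015,0,0,0,0],
    [0.015,0,0,0,0]
  ]
}}

```text
t: 21.9
tool_pos: [0.6693, 0.051, 0.1655]
orientation: [2.132, 2.306, 0.002]
force: [-0.6, 0.7, 5.6]
opening: 0.0252
gripper_force: 60.0
```

Emit:
{"method": "inch_along", "body": {
  "segments": [
    [0.015,0,0,0.02,0],
    [0.015,0,0,0.02,0],
    [0.015,0,0,0.02,0],
    [0.015,0,0,0,0],
    [0.015,0,0,0,0]
  ]
}}

```text
t: 22.4
tool_pos: [0.6685, 0.0509, 0.1601]
orientation: [-2.133, -2.306, 0.001]
force: [4.2, 0.7, -6.8]
opening: 0.025
gripper_force: 60.0
```

Emit:
{"method": "inch_along", "body": {
  "segments": [
    [0.015,0,0,0.02,0],
    [0.015,0,0,0.02,0],
    [0.015,0,0,0,0],
    [0.015,0,0,0,0]
  ]
}}

```text
t: 22.8
tool_pos: [0.6685, 0.0509, 0.1593]
orientation: [-2.133, -2.306, 0.001]
force: [-0.2, -0.2, -2.0]
opening: 0.0249
gripper_force: 60.0
```

It has clicked: the lobes are now pulling the cap down. I'll press on to the stop.

Scaled: 0.001 m is 0.02.

Emit:
{"method": "inch_along", "body": {
  "segments": [
    [0.015,0,0,0.02,0],
    [0.015,0,0,0,0],
    [0.015,0,0,0,0]
  ]
}}

```text
t: 23.1
tool_pos: [0.6688, 0.0509, 0.1587]
orientation: [2.133, 2.306, -0.0]
force: [0.6, 0.4, -1.1]
opening: 0.0252
gripper_force: 60.0
```

Emit:
{"method": "inch_along", "body": {
  "segments": [
    [0.015,0,0,0.014,0],
    [0.015,0,0,0,0],
    [0.015,0,0,0,0]
  ]
}}

```text
t: 23.4
tool_pos: [0.669, 0.0509, 0.1584]
orientation: [2.133, 2.306, 0.0]
force: [-3.6, 0.4, 5.2]
opening: 0.0249
gripper_force: 60.0
```

Scaled: 0.0006 m is 0.012.

Emit:
{"method": "inch_along", "body": {
  "segments": [
    [0.015,0,0,0.012,0],
    [0.015,0,0,0,0],
    [0.015,0,0,0,0],
    [0.015,0,0,0,0]
  ]
}}

```text
t: 23.8
tool_pos: [0.669, 0.0509, 0.1584]
orientation: [2.133, 2.306, 0.001]
force: [-4.4, -0.4, 8.1]
opening: 0.0253
gripper_force: 60.0
```

The manual's scale: shifts go in shares of 50 mm and turns go in units of 0.1 rad. Converting my numbers, 0.0005 m is 0.01.

Emit:
{"method": "inch_along", "body": {
  "segments": [
    [0.015,0,0,0.01,0],
    [0.015,0,0,0,0],
    [0.015,0,0,0,0],
    [0.015,0,0,0,0]
  ]
}}

```text
t: 24.2
tool_pos: [0.669, 0.0509, 0.1584]
orientation: [2.133, 2.306, 0.001]
force: [-6.3, -0.5, 11.2]
opening: 0.0252
gripper_force: 60.0
```

```bash
python3 - <<'E'
from plant import robot
import numpy as np
F=[]
for i in range(8): robot.read_camera("side");s=robot.read_state();F.append([*s["force"],s["tool_pos"][2]])
print(np.mean(F,0).round(4))
E
```

```text
[-6.4519 -0.0854 11.2491  0.1584]
```

```bash
python3 -c "
from plant import robot
print(robot.close_job())"
```

```text
the job is handed in; nothing more can be done
None
```

The saddle hangs flat on the bar with its hook on the robot's side, the cap has clicked and sits against the rigid stop on the stud, and I handed the job in at about 25 s with the gripper still on the cap, pressing down with about 11 N.

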